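# Close the key tin with its double lid and hold the cover off the key dish

### The job

The key tin by the door stands open and its double lid lies beside it on the shelf: a dish-shaped lid holding the padlock's small key, with a knobbed cover nested on top. Take the two lids together by the side of the dish lid, lower them gently (no dropping) onto the tin until the dish lid is fully seated, and let go; then lift off only the cover, which has a knob, leaving the dish lid seated and the key lying in it. Finish while still holding the cover, level and a good 10 cm above the dish so that I can reach the key, with the tin standing where it was and everything else on the shelf left alone.

Things in the scene. Friction and masses are not known exactly. Their poses are not given: they have to be found in the camera images.
- tin: The key tin: a straight, open-topped round steel tin, 62 mm outside diameter, 85 mm high, wall 3.5 mm (mouth 55 mm inside), about 0.4 kg, standing loose and upright on the shelf. Origin: centre of its underside; z up along its axis.
- tin_mouth (a point): Centre of the key tin's mouth, level with its rim, 85 mm above its underside.
- dish_lid: Dish lid (inner lid), round, steel, about 0.16 kg: a shallow open dish, 64 mm outside diameter, 58 mm inside, side wall from 10 to 28 mm above the origin, floor 13 mm above it; below it a plug, 51 mm diameter, 10 mm long, tapered to 45 mm at its foot. It starts standing on its plug on the bare shelf, key and cover in it. Origin: centre of the plug's underside; z up along its axis.
- dish_seat (a point): Centre of the underside of the dish, at the top of the plug, 10 mm above the dish lid's origin. The plug enters the tin's mouth with 2 mm play all round; fully seated, this point coincides with the centre of the tin's mouth and the dish lid's origin is 75 mm above the tin's origin.
- cover: Cover (outer lid), round, steel, about 0.07 kg, just resting in the dish lid: a spigot 53 mm in diameter, 6 mm long, sits loosely in the dish; a flange 61 mm in diameter rests on the dish's rim, its top 9.5 mm above the origin. Origin: centre of the spigot's underside, 22 mm above the dish lid's origin when nested; z up along its axis.
- cover_knob (a point): Middle of the cover's upright cylindrical wooden knob, 23 mm above the cover's origin on its axis. The knob is 22 mm in diameter and reaches from 9.5 to 36.5 mm above the cover's origin.
- key: The padlock's small brass key, 38 mm long, 18 mm wide at its round bow, 3 mm thick, 12 g, lying loose and flat on the dish lid's floor, hidden under the cover at the start. Origin: on its underside at mid-length; x along the key from bow to tip.
- clipboard: Bystander: wooden clip board with paper, 230 x 160 mm, 4 mm thick (20 mm at its spring clip), lying flat. Origin: centre of its underside.
- padlock: Bystander: steel padlock lying flat, body 44 x 40 mm, 20 mm high, shackle reaching 53 mm from the origin along +x. Origin: centre of the body's underside.
- doorstop: Bystander: blue silicone door-stop wedge, 120 x 42 mm, 30 mm high at its thick end. Origin: centre of its underside.
- fob: Bystander: black plastic parcel-locker fob on a split ring, 63 x 32 mm, 8 mm high, lying flat. Origin: on its underside, near the middle; ring towards +x.
- jar: Bystander: clear glass jar closed with a clip-on glass lid, 92 mm diameter, 129 mm high. Origin: centre of its underside.
- tape: Bystander: roll of brown packing tape lying flat, 100 mm diameter, 48 mm high. Origin: centre of its underside.
- screwdriver: Bystander: screwdriver lying on the shelf, about 200 mm long. Origin: on its underside; x along it.

How it is judged:
By the outcome, as a careful person would: the job done as asked, in the order asked, and still so for the second after the job is handed in, while the arm keeps its last pose, push and grip.
It also fails if it takes over 54 s, if anything falls off the work surface, if the arm or the gripper's body presses on something with over 40 N, if the wrist force passes 120 N, or if a joint passes its speed limit or range.

### The arm

A 6-joint arm with a two-finger parallel gripper is mounted at the origin on the work surface. World frame = base frame: x ahead of the robot, y to its left, z up, the work surface at z = 0. Lengths are in m, angles in degrees, forces in N, time in s.
With the tool pointing down it reaches from about 0.375 to 0.9 m from the base axis. Payload 3.1 kg.
Tool frame: the origin (TCP) lies at the very end of the fingers, on their centre line; the grasp point (between the pads) lies 19 mm behind it (bot.hold_point_z is the z of the grasp point in the tool frame, in m); z points along the fingers, y is the direction in which the jaws open and shut (so a half turn about z gives the same grasp; the last joint's range is limited). The gripper opens to 87 mm and grips with 3 to 60 N. Pads are 19 mm wide; open, the fingers measure 117 mm over their backs; the gripper's body (75 mm by 190 mm) begins 51 mm behind the grasp point.
Start: joints at [-81.675, 30.224, 82.088, -0, 67.689, -10.227], TCP at [0.199, -0.592, 0.223] pointing down, gripper open.
Joint ranges: [-176.69, 176.69], [-43.24, 126.21], [12.49, 139.97], [-82, 262], [0, 151.66], [-163.58, 163.58]. Speed limits (degrees/s): [159.86, 159.86, 180, 180, 180, 180].

### API

Orientations are given as a 3x3 rotation matrix whose columns are the frame's x, y, z axes.
In Python, from rig import bot gives the robot as it stands.
- The arm moves only by the tool servo_tool, never from a script. Its argument "increments" is a list of rows, each a list of 3 entries, a list of its own where there are three numbers: the closure, from 0 (fully open) to 1 (shut), then the shift along the tool's x, y, z in mm, then the turn about the tool's z in degrees. In form: [[claw, [x, y, z], turn], ...]. A call has 1 to 5 rows; each row shifts and turns the commanded pose from where the row before left it, along the tool's axes as they then stand; what a row does not reach is not made up. A row lasts 1/8 s, in which the tool goes at most 62.5 mm and 10.7 degrees, less where a joint would pass 70% of its speed; a pose out of reach is approached as far as the arm can. A call with a gripper value outside its range is refused whole. The fingers move at their own pace and stop on an object; the grip force is fixed at half the most. Time passes only in rows, so rows that do not move let the fingers close. It gives the time, the measured TCP pose, the force and the opening at its end, in the units of the state.
- bot.read_state(): the state, without advancing time (a new reading comes with each control period).
- bot.capture(name): name is "scene" or "top" or "wrist"; returns (picture, depth): 384x512x3 uint8, blue, green, red; 384x512 float32, m along the optical axis (not along the pixel's ray), 0 where there is no reading.
- bot.camera_info(name): a dict with "K" (3x3 intrinsics, pixels), "R" (3x3) and "t" (3): a world point X has camera coordinates R X + t; the wrist camera has in their place "mount" (4x4, takes a point from camera to tool coordinates, whose origin is the TCP and whose axes are the flange's). Camera axes: x right, y down, z forward; pixel columns grow to the right and rows downward; lengths in m; the calibration is good to about 2 mm. A picture is of the moment at which its call begins: read the wrist's pose just before it. camera_info takes no time and is no camera call.
- bot.hand_in(): hands the job in, once; it reports no verdict.
Trained networks look in the newest picture that a camera, given by its name, has taken for a name from the list of things; names that differ only in an ending like _2 or _b are one class to them, and where a whole thing is asked for, a point or a joint stands for the part that bears it (a point fixed in the world has none). Each returns a list of dicts, best first, with "p" (0 to 1); they miss things now and then, are a little off and sometimes report something else, mostly with a low value. They report only what shows in the picture. A call takes as long as a camera call.
- bot.find_in(camera, thing): "bbox" ([left, top, right, bottom] in pixels, round what is visible of it).
- bot.trace(camera, thing): "region" (384x512 bool, what is visible of it) and "bbox" ([left, top, right, bottom] in pixels, round what is visible of it).
The state is a dict: "time_s": time; "joint_positions": joint angles; "qvel": joint speeds; "tau": joint torques, N m; "position": TCP position; "tcp_rot": TCP orientation; "force": force on the tool from outside, world axes, zero at the start; "moment": the same for the moment, N m; "opening": opening from 0.0 (shut) to 1.0 (fully open).
Only numpy, scipy, OpenCV 4.12 (cv2) and the standard library are available. Lean on these libraries where they do the work, as an engineer would, in place of code of your own. Each camera call takes 0.05 s, during which the arm holds its last target.

## Working session

There is one attempt and no reset: what is moved stays moved. The work goes in short steps, Python scripts to look and compute and a tool call to move; the robot and the scene stay as the last step left them, time stands still between calls to the robot, and variables do not carry over. Pictures are saved under pics/ and viewed, and the job is handed in when it is done.

Besides the shell and the picture viewer there is one more tool, called after "Request:" by a JSON object that holds its "fn" and its "kwargs". servo_tool: Moves the arm, as the interface text tells. Its arguments: {"type":"object","properties":{"increments":{"type":"array","items":{"type":"array"}}},"required":["increments"]}

```bash
ls; mkdir -p pics; python3 - <<'E'
from rig import bot
import cv2
s=bot.read_state();print({k:s[k] for k in('time_s','position','tcp_rot','force','opening')}, bot.hold_point_z)
for c in('scene','top','wrist'):
    p,d=bot.capture(c);cv2.imwrite(f'pics/{c}0.png',p)
    i=bot.camera_info(c);print(c,i)
    if c!='wrist':
        for t in('tin','dish_lid','cover','cover_knob'):
            r=bot.find_in(c,t);print(t,[(x['bbox'],x['p']) for x in r[:2]])
E
```

```text
pics
{'time_s': 0.0, 'position': array([ 0.19877926, -0.59176158,  0.22155214]), 'tcp_rot': array([[ 9.48025815e-01,  3.18193236e-01, -3.45548839e-04],
       [ 3.18193207e-01, -9.48023341e-01,  2.19727872e-03],
       [ 3.71570861e-04, -2.19302824e-03, -9.99997526e-01]]), 'force': array([-0.62112441, -0.8892172 , -0.2213796 ]), 'opening': 1.00222138477255} -0.0187
scene {'K': array([[388.17153855,   0.        , 252.2241712 ],
       [  0.        , 388.17153855, 192.93601226],
       [  0.        ,   0.        ,   1.        ]]), 'R': array([[ 0.83693322,  0.54685663,  0.02214945],
       [ 0.34012041, -0.48797602, -0.80386411],
       [-0.42879002,  0.68031406, -0.59440045]]), 't': array([-0.54451869, -0.14883934,  1.33097854])}
tin [([164.5, 199.2, 191.6, 242.0], 0.64)]
dish_lid [([243.5, 182.3, 266.4, 185.8], 0.47)]
cover [([246.9, 165.8, 268.9, 180.7], 0.63)]
cover_knob [([246.9, 168.1, 265.0, 183.3], 0.69)]
top {'K': array([[483.68666401,   0.        , 252.53972769],
       [  0.        , 483.68666401, 184.6056055 ],
       [  0.        ,   0.        ,   1.        ]]), 'R': array
[... 161 characters left out ...]
28 ,  0.65048063,  1.22051596])}
tin [([293.4, 221.4, 323.4, 249.3], 0.86)]
dish_lid []
cover [([185.0, 208.4, 209.9, 229.8], 0.72)]
cover_knob [([188.7, 206.4, 207.4, 224.7], 0.71)]
wrist {'K': array([[316.54502023,   0.        , 256.58035525],
       [  0.        , 316.54502023, 197.23726108],
       [  0.        ,   0.        ,   1.        ]]), 'mount': array([[ 8.36960161e-04, -9.52216877e-01, -3.05421542e-01,
         8.49879411e-02],
       [ 9.99999647e-01,  8.17814224e-04,  1.90632785e-04,
         6.70175225e-04],
       [ 6.82543265e-05, -3.05421594e-01,  9.52217226e-01,
        -1.62928582e-01],
       [ 0.00000000e+00,  0.00000000e+00,  0.00000000e+00,
         1.00000000e+00]])}
```

View pics/scene0.png

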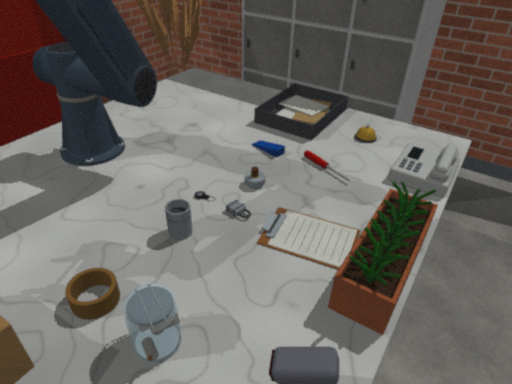

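View pics/top0.png

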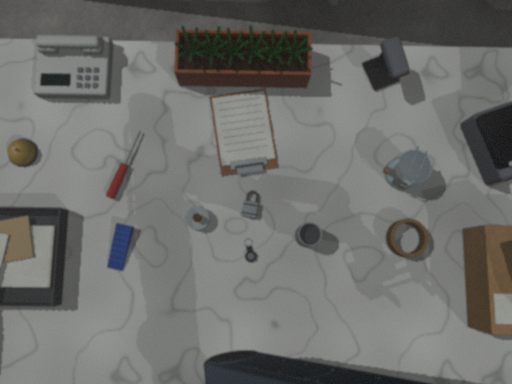

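```bash
cat > h.py <<'E'
from rig import bot
import numpy as np, cv2
def cloud(c,d,info=None,st=None):
    i=info or bot.camera_info(c);K=i['K']
    v,u=np.mgrid[:384,:512]
    P=np.stack([(u-K[0,2])/K[0,0]*d,(v-K[1,2])/K[1,1]*d,d],-1)
    if 'mount' in i:
        st=st or bot.read_state()
        M=i['mount'];P=P@M[:3,:3].T+M[:3,3];P=P@np.array(st['tcp_rot']).T+np.array(st['position'])
    else: P=(P-i['t'])@i['R']
    P[d==0]=np.nan
    return P
def circ(xy,iters=8,thr=.003):
    m=np.ones(len(xy),bool)
    for _ in range(iters):
        A=np.c_[2*xy[m],np.ones(m.sum())];s=np.linalg.lstsq(A,(xy[m]**2).sum(1),rcond=None)[0]
        r=np.sqrt(s[2]+s[0]**2+s[1]**2);e=abs(np.hypot(*(xy-s[:2]).T)-r);m=e<max(thr,np.median(e)*1.5)
    return s[0],s[1],r,m.sum()
E
python3 - <<'E'
from h import *
for c in('top','scene'):
    p,d=bot.capture(c);P=cloud(c,d)
    np.save(f'P{c}.npy',P)
    for t in('tin','cover','dish_lid','cover_knob','jar','screwdriver','clipboard','fob','tape','padlock','doorstop'):
        r=bot.trace(c,t)
        if not r: print(c,t,None);continue
        Q=P[r[0]['region']];Q=Q[~np.isnan(Q[:,0])]
        print(c,t,round(r[0]['p'],2),r[0]['bbox'],len(Q),'lo',np.percentile(Q,3,axis=0).round(3),'hi',np.percentile(Q,97,axis=0).round(3),'med',np.median(Q,0).round(3))
E
```

```text
top tin 0.81 [291.6, 226.5, 322.8, 248.8] 536 lo [ 0.494 -0.173  0.014] hi [ 0.549 -0.117  0.086] med [ 0.523 -0.145  0.062]
top cover 0.61 [184.1, 207.8, 212.8, 228.4] 425 lo [0.536 0.118 0.026] hi [0.589 0.171 0.059] med [0.562 0.144 0.031]
top dish_lid None
top cover_knob 0.79 [188.4, 208.2, 207.4, 228.0] 408 lo [0.536 0.118 0.026] hi [0.589 0.168 0.059] med [0.562 0.142 0.031]
top jar 0.77 [382.4, 145.6, 434.2, 190.3] 1461 lo [ 0.652 -0.441  0.014] hi [ 0.732 -0.362  0.128] med [ 0.689 -0.392  0.12 ]
top screwdriver 0.62 [108.7, 132.1, 138.4, 200.3] 473 lo [ 0.62   0.324 -0.004] hi [0.766 0.383 0.028] med [0.675 0.358 0.02 ]
top clipboard 0.73 [209.2, 89.0, 277.5, 172.6] 4538 lo [ 0.699 -0.051 -0.001] hi [0.915 0.105 0.014] med [0.806 0.026 0.005]
top fob 0.64 [244.1, 246.1, 257.4, 263.3] 136 lo [ 0.455 -0.011  0.002] hi [0.489 0.016 0.011] med [0.469 0.003 0.008]
top tape 0.68 [385.6, 216.6, 430.0, 259.4] 724 lo [ 0.473 -0.453  0.006] hi [ 0.564 -0.362  0.051] med [ 0.519 -0.414  0.044]
top padlock 0.55 [242.1, 191.1, 256.3, 217.1] 346 lo [ 0.569 -0.015 -0.002] hi [0.637 0.024 0
[... 626 characters left out ...]
43 -0.377  0.127] med [ 0.72  -0.425  0.103]
scene screwdriver 0.7 [64.5, 268.2, 121.3, 320.5] 1801 lo [ 0.479 -0.459  0.005] hi [ 0.569 -0.37   0.05 ] med [ 0.529 -0.415  0.034]
scene clipboard 0.76 [257.9, 210.0, 360.9, 272.6] 3846 lo [ 0.7   -0.056  0.003] hi [0.911 0.105 0.016] med [0.811 0.018 0.006]
scene fob None
scene tape 0.91 [65.3, 266.4, 119.6, 321.3] 1819 lo [ 0.479 -0.459  0.005] hi [ 0.569 -0.37   0.05 ] med [ 0.528 -0.416  0.034]
scene padlock 0.56 [226.6, 198.0, 250.5, 214.0] 263 lo [ 0.57  -0.016  0.001] hi [0.634 0.027 0.023] med [ 0.598 -0.002  0.019]
scene doorstop 0.58 [253.3, 140.3, 285.2, 159.3] 315 lo [0.434 0.318 0.003] hi [0.547 0.372 0.032] med [0.511 0.337 0.017]
```

The scene view shows the tin at about (178,220) and the lids with their knob at (255,178). In the top view they are at (309,235) and (199,218). The positions from both cameras agree: tin about (0.523,-0.145), lids about (0.563,0.144). I'll move over the tin first for a close look with the wrist camera.

Request:
{"fn": "servo_tool", "kwargs": {"increments": [[0,[45,-32,0],0],[0,[45,-32,0],0],[0,[45,-32,0],0],[0,[45,-32,0],0],[0,[45,-32,0],0]]}}

```text
time_s: 2.38
position: [0.3622, -0.3679, 0.2228]
tcp_rot: [[0.948, 0.318, 0.001], [0.318, -0.948, -0.001], [0.0, 0.001, -1.0]]
force: [0.6, -1.0, -1.2]
opening: 1.002
```

Request:
{"fn": "servo_tool", "kwargs": {"increments": [[0,[45,-32,0],0],[0,[45,-32,0],0],[0,[45,-32,0],0],[0,[45,-32,0],0],[0,[45,-32,0],0]]}}

```text
time_s: 3.0
position: [0.5248, -0.1445, 0.2228]
tcp_rot: [[0.948, 0.318, 0.001], [0.318, -0.948, -0.001], [0.0, 0.001, -1.0]]
force: [1.5, -1.0, 0.2]
opening: 1.004
```

Request:
{"fn": "servo_tool", "kwargs": {"increments": [[0,[0,0,0],0],[0,[0,0,0],0],[0,[0,0,0],0]]}}

```text
time_s: 3.38
position: [0.5231, -0.1471, 0.2225]
tcp_rot: [[0.949, 0.317, -0.0], [0.317, -0.949, -0.0], [-0.0, 0.0, -1.0]]
force: [0.6, -0.7, 0.3]
opening: 1.002
```

```bash
python3 - <<'E'
from h import *
s=bot.read_state();p,d=bot.capture('wrist');cv2.imwrite('pics/w1.png',p)
P=cloud('wrist',d,st=s);np.save('Pw1.npy',P)
print(s['time_s'],s['position'],s['tcp_rot'].round(4).tolist())
r=bot.trace('wrist','tin');print([(x['bbox'],x['p'])for x in r])
Q=P[r[0]['region']];z=Q[:,2]
print(np.nanpercentile(z,[3,50,90,97,99]))
Q=P.reshape(-1,3);t=(abs(Q[:,2]-.085)<.004)&(np.hypot(Q[:,0]-.523,Q[:,1]+.145)<.045)
q=Q[t];print(t.sum(),np.median(q[:,2]),circ(q[:,:2]),q[:,:2].min(0),q[:,:2].max(0))
E
```

```text
3.375 [ 0.52307137 -0.1470506   0.22253299] [[0.9486, 0.3165, -0.0003], [0.3165, -0.9486, -0.0002], [-0.0004, 0.0001, -1.0]]
[([227.2, 144.3, 288.6, 213.6], 0.72)]
[0.00279836 0.06240344 0.08545364 0.08626696 0.08678354]
733 0.08547368761220159 (np.float64(0.5248851501177554), np.float64(-0.14744279504739602), np.float64(0.028908644085307533), np.int64(733)) [ 0.49390564 -0.17861934] [ 0.55520909 -0.11678427]
```

View pics/w1.png

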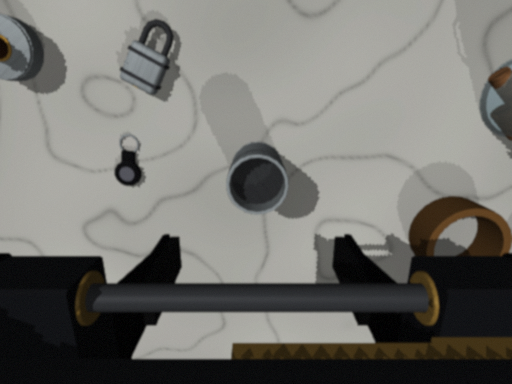

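The tin mouth is centred at about pixel (258,180), world (0.525,-0.1475), and its rim height reads 0.0855 as it should. Next I'll move over the lids in the same orientation, 54 mm lower, so the camera sees both from the same geometry.

Request:
{"fn": "servo_tool", "kwargs": {"increments": [[0,[26,-52.6,10],0],[0,[26,-52.6,11],0],[0,[26,-52.6,11],0],[0,[26,-52.6,11],0],[0,[26,-52.6,11],0]]}}

```text
time_s: 4.1
position: [0.5637, 0.1454, 0.1684]
tcp_rot: [[0.949, 0.316, 0.001], [0.316, -0.949, -0.0], [0.001, 0.0, -1.0]]
force: [0.6, -0.5, 0.7]
opening: 1.002
```

Request:
{"fn": "servo_tool", "kwargs": {"increments": [[0,[0,0,0],0],[0,[0,0,0],0],[0,[0,0,0],0]]}}

```text
time_s: 4.47
position: [0.5635, 0.1429, 0.1689]
tcp_rot: [[0.949, 0.316, 0.0], [0.316, -0.949, -0.0], [0.0, 0.0, -1.0]]
force: [1.2, -1.0, -0.2]
opening: 1.001
```

```bash
python3 - <<'E'
from h import *
s=bot.read_state();p,d=bot.capture('wrist');cv2.imwrite('pics/w2.png',p)
P=cloud('wrist',d,st=s);np.save('Pw2.npy',P)
print(s['time_s'],s['position'],s['tcp_rot'].round(4).tolist())
Q=P.reshape(-1,3)
near=np.hypot(Q[:,0]-.563,Q[:,1]-.144)<.045
for a,b in((.006,.024),(.0245,.035),(.05,.065)):
    q=Q[near&(Q[:,2]>a)&(Q[:,2]<b)]
    print(a,len(q),np.median(q[:,2]),circ(q[:,:2]),cv2.minEnclosingCircle(q[:,:2].astype('f4')),(q[:,:2].min(0)+q[:,:2].max(0))/2)
for t in('dish_lid','cover','cover_knob'):
    r=bot.find_in('wrist',t);print(t,[(x['bbox'],x['p'])for x in r[:2]])
E
```

```text
4.475 [0.56351074 0.14290655 0.16889072] [[0.9488, 0.3157, 0.0004], [0.3157, -0.9488, -0.0003], [0.0003, 0.0004, -1.0]]
0.006 102 0.018310203777925 (np.float64(0.5657082111749592), np.float64(0.14297895985025277), np.float64(0.03169146891663038), np.int64(102)) ((0.580402672290802, 0.14875854551792145), 0.02773851715028286) [0.58390296 0.14875854]
0.0245 2575 0.0316522956658673 (np.float64(0.5665044610327373), np.float64(0.1433040366671173), np.float64(0.026833538295904028), np.int64(1720)) ((0.5657572746276855, 0.14300957322120667), 0.03206674009561539) [0.56595999 0.14303651]
0.05 459 0.059072928450313256 (np.float64(0.5659090973198128), np.float64(0.1433190230197171), np.float64(0.008763255834261144), np.int64(333)) ((0.565478503704071, 0.14305926859378815), 0.010881992988288403) [0.56542498 0.14320327]
dish_lid [([231.2, 149.0, 284.0, 165.3], 0.67)]
cover [([224.3, 154.1, 288.7, 212.8], 0.6)]
cover_knob [([225.4, 154.0, 284.2, 214.2], 0.81)]
```

View pics/w2.png

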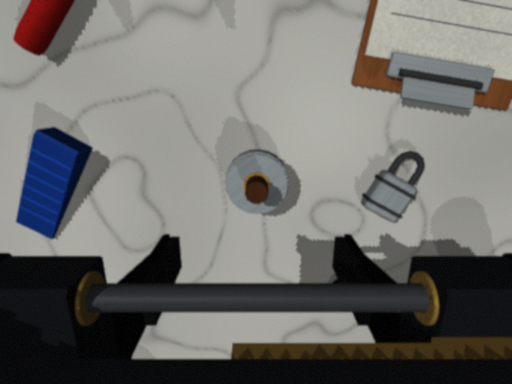

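The lids stand centred at about pixel (257,182), world (0.5658,0.1430). The knob top reads 0.059 and the flange 0.0317, both as expected. I'll centre on them and descend.

Request:
{"fn": "servo_tool", "kwargs": {"increments": [[0,[2,0.6,10],0],[0,[0,0,30],0],[0,[0,0,40],0],[0,[0,0,40],0],[0,[0,0,20],0]]}}

```text
time_s: 5.3
position: [0.5637, 0.1445, 0.0257]
tcp_rot: [[0.948, 0.318, -0.004], [0.318, -0.948, -0.0], [-0.004, -0.001, -1.0]]
force: [1.0, 0.5, 0.9]
opening: 1.003
```

Request:
{"fn": "servo_tool", "kwargs": {"increments": [[0,[0,0,12],0],[0,[0,0,6],0],[0,[0,0,3],0],[0,[0,0,0],0],[0,[0,0,0],0]]}}

```text
time_s: 5.92
position: [0.5658, 0.1449, 0.0083]
tcp_rot: [[0.948, 0.318, 0.001], [0.318, -0.948, 0.0], [0.001, 0.0, -1.0]]
force: [0.3, 0.2, -0.5]
opening: 0.999
```

```bash
python3 - <<'E'
from h import *
for i in range(3):
    s=bot.read_state();p,d=bot.capture('wrist');print(s['position'])
cv2.imwrite('pics/w3.png',p)
E
```

```text
[0.56584793 0.14486596 0.00825882]
[0.56579465 0.14489479 0.00821637]
[0.56570495 0.14486673 0.00811218]
```

View pics/w3.png

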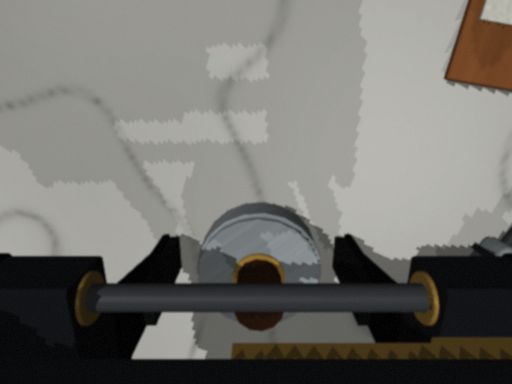

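The lid spans columns 198–322 and sits about 1.5 mm to the +y side of the jaw centre, in line with the measured pose. I'll correct that, then close.

Request:
{"fn": "servo_tool", "kwargs": {"increments": [[0,[-0.6,1.8,0],0],[0,[0,0,0],0],[0,[0,0,0],0]]}}

```text
time_s: 6.45
position: [0.5653, 0.1429, 0.0075]
tcp_rot: [[0.948, 0.318, -0.0], [0.318, -0.948, 0.0], [-0.0, -0.0, -1.0]]
force: [-0.1, -0.7, 0.3]
opening: 1.001
```

Request:
{"fn": "servo_tool", "kwargs": {"increments": [[0.2,[0,0,0],0],[0.24,[0,0,0],0],[0.3,[0,0,0],0],[0.5,[0,0,0],0],[1,[0,0,0],0]]}}

```text
time_s: 7.08
position: [0.5653, 0.143, 0.0075]
tcp_rot: [[0.948, 0.318, -0.0], [0.318, -0.948, 0.0], [-0.0, -0.0, -1.0]]
force: [0.2, 0.5, 0.6]
opening: 0.723
```

Request:
{"fn": "servo_tool", "kwargs": {"increments": [[1,[0,0,0],0],[1,[0,0,0],0],[1,[0,0,0],0]]}}

```text
time_s: 7.45
position: [0.5653, 0.143, 0.0075]
tcp_rot: [[0.948, 0.318, -0.0], [0.318, -0.948, 0.0], [-0.0, -0.0, -1.0]]
force: [0.2, 0.1, -0.2]
opening: 0.72
```

The opening reads 0.72, about 63 mm, which fits the 64 mm dish. Lifting smoothly.

Request:
{"fn": "servo_tool", "kwargs": {"increments": [[1,[0,0,-2],0],[1,[0,0,-4],0],[1,[0,0,-8],0],[1,[0,0,-12],0],[1,[0,0,-15],0]]}}

```text
time_s: 8.07
position: [0.5653, 0.1429, 0.0496]
tcp_rot: [[0.948, 0.318, 0.0], [0.318, -0.948, -0.0], [0.0, 0.0, -1.0]]
force: [-0.2, -0.2, -2.9]
opening: 0.722
```

Request:
{"fn": "servo_tool", "kwargs": {"increments": [[1,[0,0,-20],0],[1,[0,0,-25],0],[1,[0,0,-25],0],[1,[0,0,-15],0],[1,[0,0,-8],0]]}}

```text
time_s: 8.7
position: [0.5656, 0.1429, 0.1429]
tcp_rot: [[0.948, 0.318, 0.001], [0.318, -0.948, 0.0], [0.001, 0.0, -1.0]]
force: [-0.0, -0.4, -2.1]
opening: 0.723
```

```bash
python3 - <<'E'
from h import *
s=bot.read_state();p,d=bot.capture('wrist');cv2.imwrite('pics/w4.png',p);print(s['position'],s['force'],s['opening'])
p,d=bot.capture('scene');cv2.imwrite('pics/s4.png',cv2.resize(p[100:260,150:360],None,fx=3,fy=3))
E
```

```text
[0.56557899 0.14292502 0.14285263] [-0.04001369 -0.38692102 -2.13822498] 0.7234819792785148
```

View pics/w4.png

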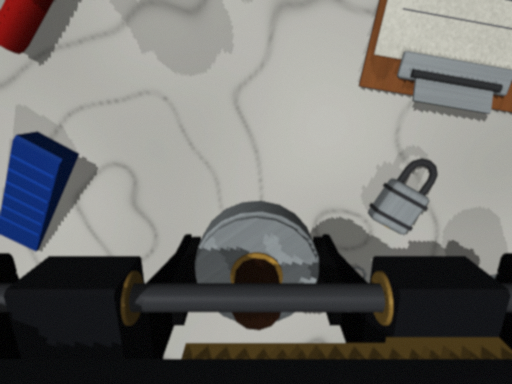

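View pics/s4.png

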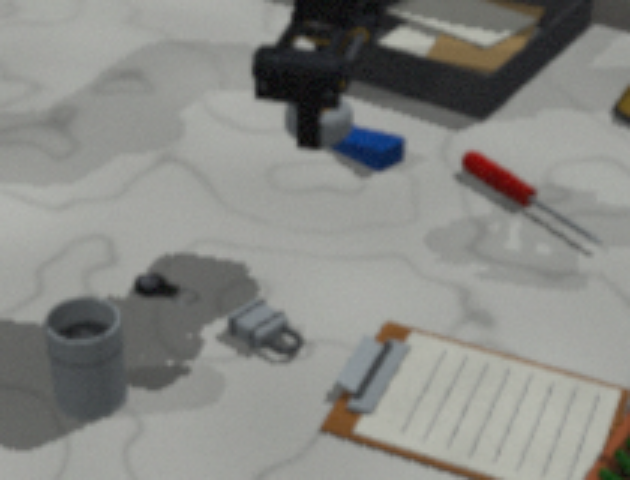

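Both lids are held level: the wrist view has the flange centred at (258,260), and the load is about 2.3 N. Next I'll measure where the lid sits in the tool.

```bash
python3 - <<'E'
from h import *
s=bot.read_state();p,d=bot.capture('wrist');P=cloud('wrist',d,st=s)
t=s['position'];R=s['tcp_rot'];print(t)
T=(P-t)@R  # tool frame
Q=T.reshape(-1,3)
near=np.hypot(Q[:,0],Q[:,1])<.0365
print(np.histogram(Q[near][:,2],bins=np.arange(-.06,.02,.004)))
f=Q[near&(Q[:,2]<-.018)&(Q[:,2]>-.028)];print('flange',len(f),np.median(f[:,2]),circ(f[:,:2]),f.min(0),f.max(0))
# plane fit of flange
A=np.c_[f[:,:2],np.ones(len(f))];print('plane',np.linalg.lstsq(A,f[:,2],rcond=None)[0])
# outer front edge points: x>0 arc
a=np.arctan2(f[:,1],f[:,0]);r=np.hypot(f[:,0],f[:,1])
pts=[]
for b in np.arange(-1.2,1.2,.1):
    m=(a>=b)&(a<b+.1)
    if m.sum()>3: j=np.argmax(np.where(m,r,0));pts.append(f[j,:2])
print('edge',circ(np.array(pts)))
k=Q[near&(Q[:,2]<-.045)&(Q[:,2]>-.056)&(np.hypot(Q[:,0],Q[:,1])<.016)];print('knob',len(k),np.median(k,0),k.min(0),k.max(0))
u=Q[near&(Q[:,2]<-.0)&(Q[:,2]>-.018)&(Q[:,0]>.02)&(abs(Q[:,1])<.025)];print('wall',len(u),circ(u[:,:2]))
E
```

```text
[0.56562636 0.14293788 0.1423243 ]
(array([  85,  247,  762,  252,  320,  305,  281,  324, 3863, 3195,  392,
        331,  291,  256,   51,    0,    0,    0,    0]), array([-6.00000000e-02, -5.60000000e-02, -5.20000000e-02, -4.80000000e-02,
       -4.40000000e-02, -4.00000000e-02, -3.60000000e-02, -3.20000000e-02,
       -2.80000000e-02, -2.40000000e-02, -2.00000000e-02, -1.60000000e-02,
       -1.20000000e-02, -8.00000000e-03, -4.00000000e-03,  5.55111512e-17,
        4.00000000e-03,  8.00000000e-03,  1.20000000e-02,  1.60000000e-02]))
flange 7270 -0.02406204619564611 (np.float64(0.006096427556439688), np.float64(0.0006114665537479412), np.float64(0.023395779334732202), np.int64(4733)) [-0.02881476 -0.03513314 -0.02799481] [ 0.0327049   0.03520104 -0.01801374]
plane [ 0.04943912  0.00288364 -0.02444021]
edge (np.float64(0.0012201470487411), np.float64(0.0006274296524882688), np.float64(0.031394649076483414), np.int64(24))
knob 720 [-0.00418069  0.00049288 -0.05159271] [-0.01074498 -0.00961909 -0.05335574] [ 0.0116981   0.0106707  -0.04502795]
wall 783 (np.float64(0.0006616279447899166), np.float64(0.0006794129083252615), np.float64(0.031534280634204465), np.int64(783))
```

Request:
{"fn": "servo_tool", "kwargs": {"increments": [[1,[-8.5,10.4,-4],0],[1,[-17,21,-8],0],[1,[-25.5,31,-10],0],[1,[-29.5,36.5,-10],0],[1,[-29.5,36.5,-8],0]]}}

```text
time_s: 9.48
position: [0.5028, -0.0221, 0.1813]
tcp_rot: [[0.948, 0.318, -0.001], [0.318, -0.948, -0.0], [-0.001, -0.0, -1.0]]
force: [1.1, -0.9, -2.3]
opening: 0.724
```

Request:
{"fn": "servo_tool", "kwargs": {"increments": [[1,[-29.5,36.5,0],0],[1,[-25.5,31,0],0],[1,[-21,26,0],0],[1,[-17,21,0],0],[1,[-8.5,10.5,0],0]]}}

```text
time_s: 10.1
position: [0.4465, -0.1726, 0.1811]
tcp_rot: [[0.949, 0.316, -0.001], [0.316, -0.949, 0.001], [-0.001, -0.001, -1.0]]
force: [0.5, -0.0, -2.1]
opening: 0.72
```

Request:
{"fn": "servo_tool", "kwargs": {"increments": [[1,[0,0,0],0],[1,[0,0,0],0],[1,[0,0,0],0],[1,[0,0,0],0]]}}

```text
time_s: 10.6
position: [0.4479, -0.1705, 0.1816]
tcp_rot: [[0.948, 0.319, 0.0], [0.319, -0.948, 0.0], [0.0, -0.0, -1.0]]
force: [-0.2, -0.0, -2.6]
opening: 0.723
```

```bash
cat > tin.py <<'E'
from h import *
import sys
s=bot.read_state();p,d=bot.capture('wrist');cv2.imwrite(sys.argv[1],p);P=cloud('wrist',d,st=s)
t=s['position'];R=s['tcp_rot'];print(s['time_s'],t,s['force'])
Q=P.reshape(-1,3);c=np.array([.525,-.1475])
m=(abs(Q[:,2]-.0853)<.003)&(np.hypot(*(Q[:,:2]-c).T)<.04)&(np.hypot(*(Q[:,:2]-c).T)>.02)
q=Q[m];print('tin rim',m.sum(),np.median(q[:,2]),circ(q[:,:2]),cv2.minEnclosingCircle(q[:,:2].astype('f4')))
T=((P-t)@R).reshape(-1,3)
u=T[(np.hypot(T[:,0],T[:,1])<.0365)&(T[:,2]<-.0)&(T[:,2]>-.018)&(T[:,0]>.02)&(abs(T[:,1])<.025)];print('wall',len(u),circ(u[:,:2]))
E
python3 tin.py pics/w5.png
```

```text
10.6 [ 0.44788465 -0.17053157  0.18157276] [-0.16931684 -0.02102311 -2.61538971]
tin rim 1142 0.08564589976034791 (np.float64(0.5243919604728136), np.float64(-0.14752513759637925), np.float64(0.0288640772077202), np.int64(1142)) ((0.5244621634483337, -0.14761263132095337), 0.030957169830799103)
wall 784 (np.float64(0.0006338907759474936), np.float64(0.0006464027160263937), np.float64(0.03156630551807549), np.int64(784))
```

View pics/w5.png

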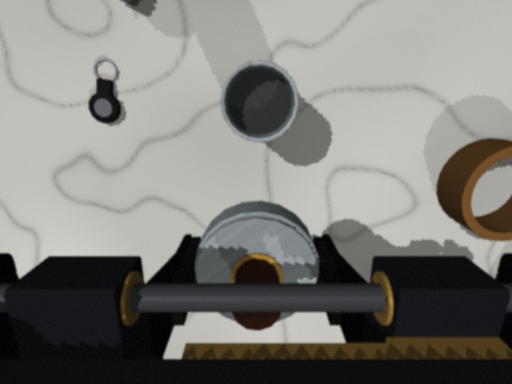

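The tin mouth is at (259,101), world (0.5244,-0.1475). The lid centre is 0.65 mm off the TCP in both x and y. Moving over the mouth.

Request:
{"fn": "servo_tool", "kwargs": {"increments": [[1,[8,0,0],0],[1,[20,1,0],0],[1,[25,1,0],0],[1,[18,0,0],0],[1,[8.2,0,0],0]]}}

```text
time_s: 11.28
position: [0.5244, -0.1475, 0.1814]
tcp_rot: [[0.948, 0.319, 0.0], [0.319, -0.948, -0.0], [0.0, 0.0, -1.0]]
force: [-0.6, -0.4, -1.9]
opening: 0.724
```

Request:
{"fn": "servo_tool", "kwargs": {"increments": [[1,[0,0,10],0],[1,[0,0,20],0],[1,[0,0,24],0],[1,[0,0,14],0],[1,[0,0,7],0]]}}

```text
time_s: 11.9
position: [0.5225, -0.1478, 0.1055]
tcp_rot: [[0.948, 0.318, -0.002], [0.318, -0.948, 0.001], [-0.001, -0.001, -1.0]]
force: [0.3, -0.4, -1.9]
opening: 0.72
```

Request:
{"fn": "servo_tool", "kwargs": {"increments": [[1,[0,0,2],0],[1,[0,0,0],0],[1,[0,0,0],0],[1,[0,0,0],0]]}}

```text
time_s: 12.4
position: [0.5237, -0.148, 0.105]
tcp_rot: [[0.948, 0.318, 0.001], [0.318, -0.948, -0.0], [0.001, 0.001, -1.0]]
force: [-0.3, 0.9, -2.5]
opening: 0.723
```

```bash
python3 - <<'E'
from h import *
s=bot.read_state();print(s['time_s'],s['position'],s['force'])
p,d=bot.capture('scene');cv2.imwrite('pics/s6.png',cv2.resize(p[140:260,120:250],None,fx=5,fy=4.9))
p,d=bot.capture('top');cv2.imwrite('pics/t6.png',cv2.resize(p[190:280,260:360],None,fx=6,fy=6))
p,d=bot.capture('wrist');cv2.imwrite('pics/w6.png',p)
E
```

```text
12.4 [ 0.52369947 -0.14803421  0.10504923] [-0.27167732  0.89157154 -2.51481752]
```

View pics/s6.png

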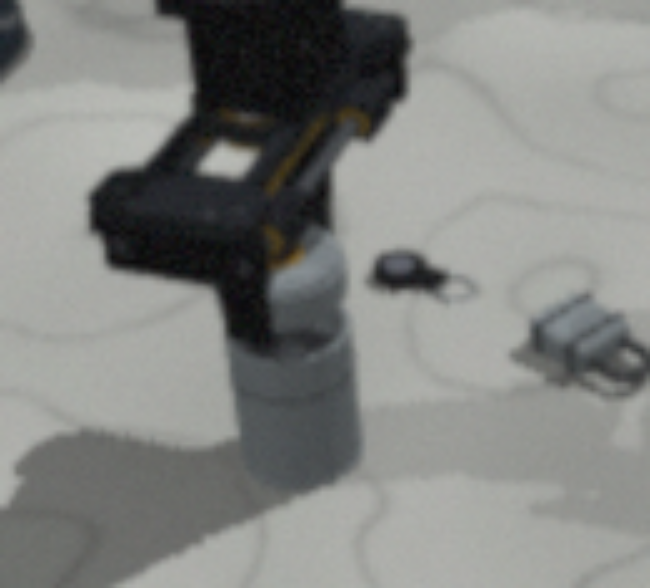

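View pics/w6.png

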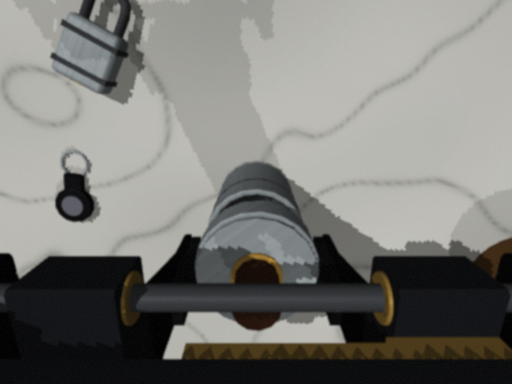

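The scene view shows the plug just above the mouth. Y is 0.9 mm off target, so I'll correct it and then lower slowly, watching the force.

Request:
{"fn": "servo_tool", "kwargs": {"increments": [[1,[0.3,-0.9,0],0],[1,[0,0,4],0],[1,[0,0,4],0],[1,[0,0,3],0],[1,[0,0,0],0]]}}

```text
time_s: 13.18
position: [0.5231, -0.1469, 0.0931]
tcp_rot: [[0.948, 0.318, -0.001], [0.318, -0.948, 0.0], [-0.001, -0.001, -1.0]]
force: [-0.3, 0.0, -1.9]
opening: 0.72
```

Request:
{"fn": "servo_tool", "kwargs": {"increments": [[1,[0,0,2],0],[1,[0,0,1],0],[1,[0,0,0],0]]}}

```text
time_s: 13.55
position: [0.5234, -0.147, 0.0905]
tcp_rot: [[0.948, 0.318, -0.0], [0.318, -0.948, 0.0], [-0.0, -0.0, -1.0]]
force: [-0.3, -0.2, -2.6]
opening: 0.722
```

```bash
python3 - <<'E'
from h import *
s=bot.read_state();print(s['time_s'],s['position'],s['force'],s['moment'])
p,d=bot.capture('wrist');cv2.imwrite('pics/w7.png',cv2.resize(p[130:340,150:370],None,fx=2.7,fy=2.7))
E
```

```text
13.55 [ 0.52336968 -0.14698018  0.09052571] [-0.30852697 -0.15010568 -2.58781623] [-0.04494304 -0.02205909  0.00058486]
```

View pics/w7.png

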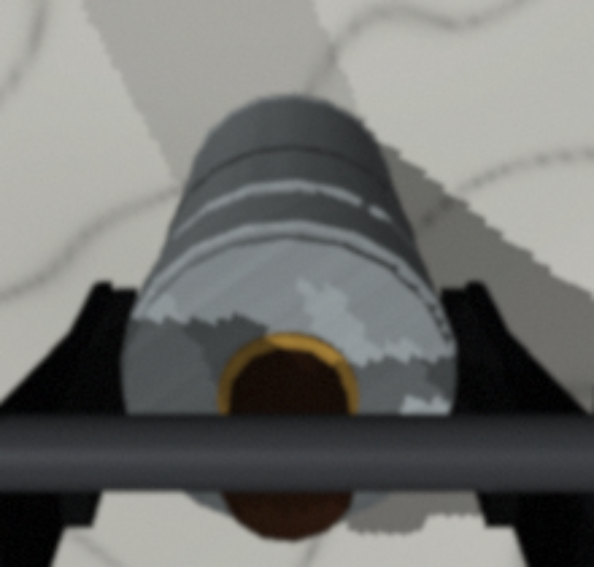

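The plug's foot is 2 mm into the mouth with no contact force. Continuing down.

Request:
{"fn": "servo_tool", "kwargs": {"increments": [[1,[0,0,1.5],0],[1,[0,0,1.5],0],[1,[0,0,1],0],[1,[0,0,0],0]]}}

```text
time_s: 14.1
position: [0.5233, -0.1469, 0.0864]
tcp_rot: [[0.948, 0.318, -0.0], [0.318, -0.948, 0.0], [-0.0, -0.0, -1.0]]
force: [0.4, 0.1, -2.5]
opening: 0.722
```

Request:
{"fn": "servo_tool", "kwargs": {"increments": [[1,[0,0,1],0],[1,[0,0,1],0],[1,[0,0,0.5],0],[1,[0,0,0],0]]}}

```text
time_s: 14.6
position: [0.5236, -0.1471, 0.0841]
tcp_rot: [[0.948, 0.318, 0.0], [0.318, -0.948, -0.0], [0.0, 0.0, -1.0]]
force: [0.2, -0.6, -2.9]
opening: 0.724
```

Request:
{"fn": "servo_tool", "kwargs": {"increments": [[1,[0,0,0.8],0],[1,[0,0,0.5],0],[1,[0,0,0],0],[1,[0,0,0],0]]}}

```text
time_s: 15.1
position: [0.5236, -0.1471, 0.0828]
tcp_rot: [[0.948, 0.318, 0.0], [0.318, -0.948, -0.0], [0.0, 0.0, -1.0]]
force: [0.3, -1.4, -1.9]
opening: 0.724
```

Request:
{"fn": "servo_tool", "kwargs": {"increments": [[1,[0,0,0.5],0],[1,[0,0,0],0],[1,[0,0,0],0]]}}

```text
time_s: 15.48
position: [0.5236, -0.1471, 0.0825]
tcp_rot: [[0.948, 0.318, 0.001], [0.318, -0.948, -0.0], [0.0, 0.0, -1.0]]
force: [-0.3, -0.5, 1.3]
opening: 0.72
```

Contact came at TCP 0.0825, the predicted seated height, with the force rising to +1.3 N. I'll press a touch more, then look.

Request:
{"fn": "servo_tool", "kwargs": {"increments": [[1,[0,0,0.4],0],[1,[0,0,0],0],[1,[0,0,0],0]]}}

```text
time_s: 15.85
position: [0.5236, -0.1471, 0.0825]
tcp_rot: [[0.948, 0.318, 0.001], [0.318, -0.948, -0.0], [0.0, 0.001, -1.0]]
force: [-1.3, -0.2, 5.4]
opening: 0.723
```

```bash
python3 - <<'E'
from h import *
s=bot.read_state();print(s['time_s'],s['position'],s['force'],s['moment'])
p,d=bot.capture('wrist');cv2.imwrite('pics/w8.png',cv2.resize(p[130:340,150:370],None,fx=2.7,fy=2.7))
p,d=bot.capture('scene');cv2.imwrite('pics/s8.png',cv2.resize(p[140:260,120:250],None,fx=5,fy=4.9))
E
```

```text
15.85 [ 0.52359421 -0.14711596  0.0824905 ] [-1.31358596 -0.19442601  5.43362094] [-0.10678987  0.16103472  0.04225584]
```

View pics/w8.png

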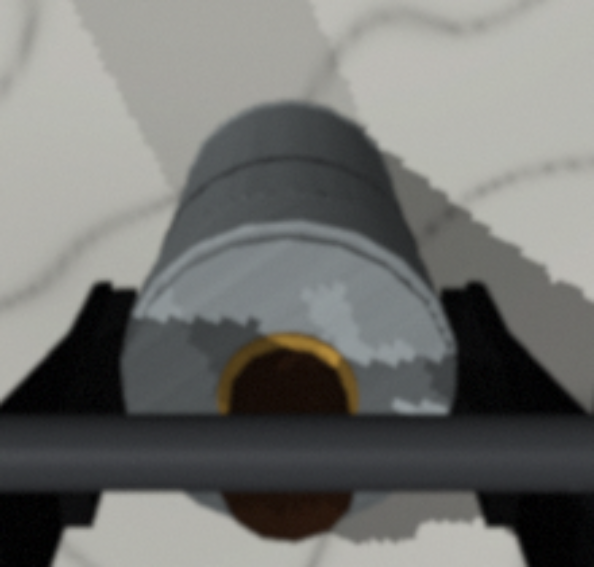

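View pics/s8.png

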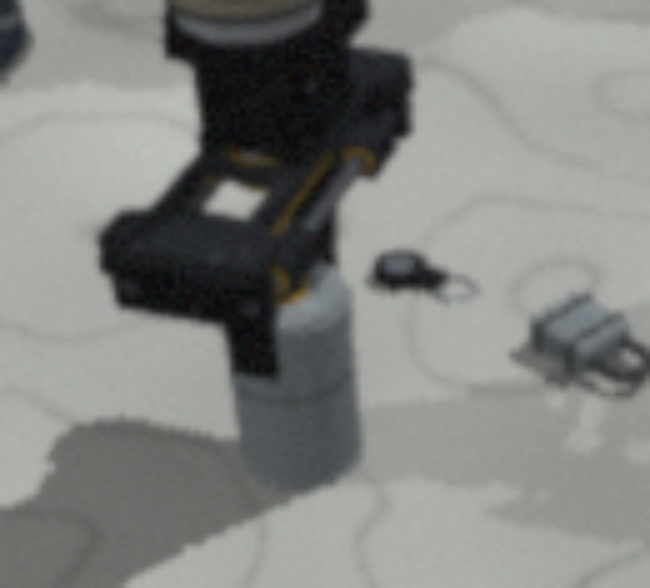

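The lid sits flush with no gap showing. Releasing.

Request:
{"fn": "servo_tool", "kwargs": {"increments": [[0.22,[0,0,0],0],[0.15,[0,0,0],0],[0.05,[0,0,0],0],[0,[0,0,0],0],[0,[0,0,0],0]]}}

```text
time_s: 16.58
position: [0.5233, -0.1469, 0.0817]
tcp_rot: [[0.948, 0.318, -0.0], [0.318, -0.948, 0.0], [-0.0, -0.0, -1.0]]
force: [0.2, -0.4, 0.3]
opening: 0.988
```

```bash
python3 - <<'E'
from h import *
s=bot.read_state();p,d=bot.capture('wrist');P=cloud('wrist',d,st=s)
cv2.imwrite('pics/w9.png',cv2.resize(p[130:340,150:370],None,fx=2.7,fy=2.7))
t=s['position'];print(s['time_s'],t,s['force'],s['opening']);T=((P-t)@s['tcp_rot']).reshape(-1,3)
u=T[(np.hypot(T[:,0],T[:,1])<.0365)&(T[:,2]<-.0)&(T[:,2]>-.018)&(T[:,0]>.02)&(abs(T[:,1])<.025)];print('wall',len(u),circ(u[:,:2]))
E
```

```text
16.575 [ 0.52331869 -0.14691798  0.08174088] [ 0.24343994 -0.39914357  0.29487292] 0.9879402212440671
wall 829 (np.float64(0.0006125934304872515), np.float64(0.0009286989334656851), np.float64(0.03163372158017294), np.int64(828))
```

View pics/w9.png

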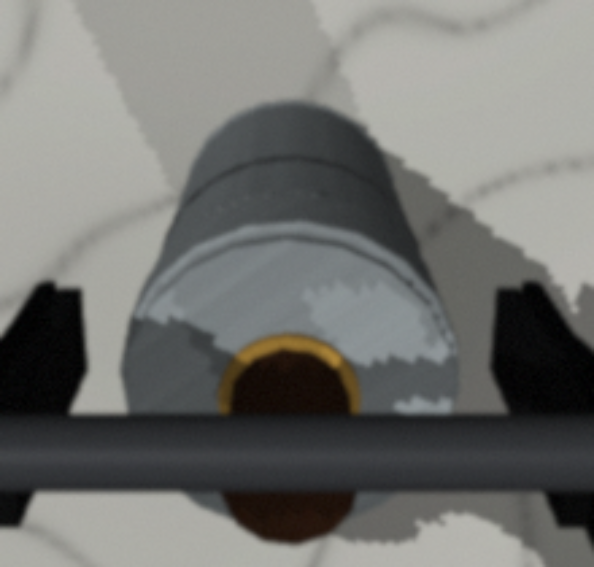

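The fingers are clear and nothing moved. Raising so that the tips clear the flange top (0.1065), then closing on the knob.

Request:
{"fn": "servo_tool", "kwargs": {"increments": [[0,[0,0,-6],0],[0,[0.5,0.3,-12],0],[0,[0,0,-8],0],[0,[0,0,-2.5],0],[0,[0,0,0],0]]}}

```text
time_s: 17.25
position: [0.5241, -0.1472, 0.1107]
tcp_rot: [[0.948, 0.318, 0.001], [0.318, -0.948, -0.0], [0.0, 0.0, -1.0]]
force: [-0.3, -0.4, -0.3]
opening: 1.004
```

Request:
{"fn": "servo_tool", "kwargs": {"increments": [[0,[0,0,0],0],[0,[0,0,0],0]]}}

```text
time_s: 17.5
position: [0.5237, -0.147, 0.11]
tcp_rot: [[0.948, 0.318, -0.001], [0.318, -0.948, 0.0], [-0.001, -0.001, -1.0]]
force: [-0.3, 0.3, -0.6]
opening: 1.0
```

```bash
python3 - <<'E'
from h import *
s=bot.read_state();p,d=bot.capture('wrist');P=cloud('wrist',d,st=s)
cv2.imwrite('pics/w10.png',p)
t=s['position'];print(s['time_s'],t,s['force'],s['opening']);Q=P.reshape(-1,3)
n=np.hypot(Q[:,0]-.5244,Q[:,1]+.1475)<.04
for a,b in((.085,.102),(.104,.109),(.131,.137)):
    q=Q[n&(Q[:,2]>a)&(Q[:,2]<b)];print(len(q),np.median(q,0),cv2.minEnclosingCircle(q[:,:2].astype('f4')))
q=Q[n&(Q[:,2]>.104)&(Q[:,2]<.109)];print(np.linalg.lstsq(np.c_[q[:,:2],np.ones(len(q))],q[:,2],rcond=None)[0])
E
```

```text
17.5 [ 0.5237408  -0.14701983  0.11003236] [-0.33154907  0.30001507 -0.57462742] 0.999903860404851
610 [ 0.55273865 -0.13726545  0.09492042] ((0.5332520008087158, -0.14460420608520508), 0.03038451448082924)
5531 [ 0.53282761 -0.14152077  0.10669068] ((0.5244056582450867, -0.1473292112350464), 0.03180311620235443)
1075 [ 0.52626247 -0.14658234  0.1340818 ] ((0.5238937139511108, -0.1478344053030014), 0.01115652360022068)
[-0.00829743 -0.00169805  0.11081212]
```

View pics/w10.png

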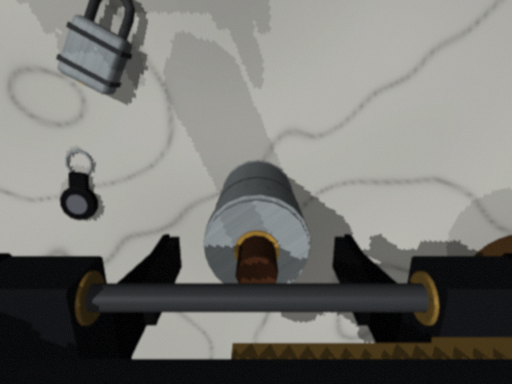

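The flange top reads 0.1067 against 0.1065 expected, and it is level, so the dish is fully seated. Closing on the knob.

Request:
{"fn": "servo_tool", "kwargs": {"increments": [[0.4,[0,0,0],0],[0.6,[0,0,0],0],[0.7,[0,0,0],0],[0.7,[0,0,0],0],[0.72,[0,0,0],0]]}}

```text
time_s: 18.18
position: [0.524, -0.1471, 0.1104]
tcp_rot: [[0.948, 0.318, 0.0], [0.318, -0.948, -0.0], [0.0, 0.0, -1.0]]
force: [-0.9, -0.7, 0.8]
opening: 0.519
```

Request:
{"fn": "servo_tool", "kwargs": {"increments": [[0.74,[0,0,0],0],[0.74,[0,0,0],0],[0.74,[0,0,0],0],[0.76,[0,0,0],0],[1,[0,0,0],0]]}}

```text
time_s: 18.8
position: [0.5239, -0.147, 0.1104]
tcp_rot: [[0.948, 0.318, -0.0], [0.318, -0.948, 0.0], [-0.0, -0.0, -1.0]]
force: [-0.9, 0.4, -0.2]
opening: 0.242
```

Request:
{"fn": "servo_tool", "kwargs": {"increments": [[1,[0,0,0],0],[1,[0,0,0],0],[1,[0,0,0],0]]}}

```text
time_s: 19.18
position: [0.5239, -0.147, 0.1103]
tcp_rot: [[0.948, 0.318, -0.0], [0.318, -0.948, 0.0], [-0.0, -0.0, -1.0]]
force: [0.4, 0.7, -0.4]
opening: 0.242
```

Knob gripped at about 21 mm opening. I'll lift straight up, slowly at first.

Request:
{"fn": "servo_tool", "kwargs": {"increments": [[1,[0,0,-1],0],[1,[0,0,-2],0],[1,[0,0,-3],0],[1,[0,0,-4],0],[1,[0,0,-5],0]]}}

```text
time_s: 19.8
position: [0.524, -0.1471, 0.1257]
tcp_rot: [[0.948, 0.318, -0.0], [0.318, -0.948, 0.0], [0.0, -0.0, -1.0]]
force: [0.4, -0.1, -1.6]
opening: 0.245
```

```bash
python3 - <<'E'
from h import *
s=bot.read_state();print(s['time_s'],s['position'],s['force'],s['opening'])
p,d=bot.capture('wrist');cv2.imwrite('pics/w11.png',p)
E
```

```text
19.8 [ 0.52395899 -0.14711681  0.12568505] [ 0.3991782  -0.12203577 -1.58856129] 0.24506231781533164
```

View pics/w11.png

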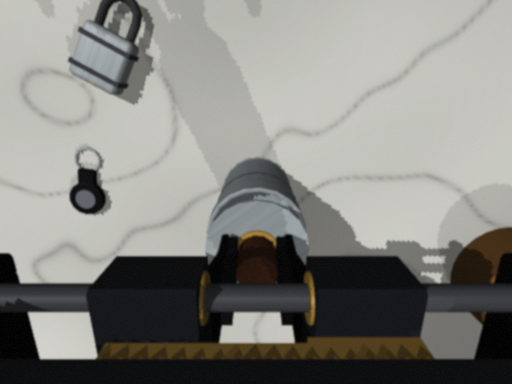

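Request:
{"fn": "servo_tool", "kwargs": {"increments": [[1,[0,0,-8],0],[1,[0,0,-14],0],[1,[0,0,-20],0],[1,[0,0,-24],0],[1,[0,0,-24],0]]}}

```text
time_s: 20.48
position: [0.524, -0.1471, 0.217]
tcp_rot: [[0.948, 0.318, 0.001], [0.318, -0.948, -0.0], [0.001, 0.001, -1.0]]
force: [0.1, 0.1, -0.7]
opening: 0.242
```

Request:
{"fn": "servo_tool", "kwargs": {"increments": [[1,[0,0,-20],0],[1,[0,0,-14],0],[1,[0,0,-8],0],[1,[0,0,-4],0],[1,[0,0,0],0]]}}

```text
time_s: 21.1
position: [0.5238, -0.147, 0.2611]
tcp_rot: [[0.948, 0.318, -0.001], [0.318, -0.948, 0.0], [-0.0, -0.0, -1.0]]
force: [0.4, 0.2, -0.8]
opening: 0.243
```

Request:
{"fn": "servo_tool", "kwargs": {"increments": [[1,[0,0,0],0],[1,[0,0,0],0],[1,[0,0,0],0]]}}

```text
time_s: 21.48
position: [0.5239, -0.1471, 0.261]
tcp_rot: [[0.948, 0.318, -0.001], [0.318, -0.948, 0.0], [-0.0, -0.001, -1.0]]
force: [0.5, -0.6, -0.3]
opening: 0.243
```

```bash
python3 - <<'E'
from h import *
s=bot.read_state();p,d=bot.capture('wrist');P=cloud('wrist',d,st=s);cv2.imwrite('pics/w12.png',p)
print(s['time_s'],s['position'],s['force'],s['opening'])
Q=P.reshape(-1,3);n=np.hypot(Q[:,0]-.5244,Q[:,1]+.1475)<.04
q=Q[n&(Q[:,2]>.1)&(Q[:,2]<.108)];print('rim',len(q),np.median(q[:,2]),cv2.minEnclosingCircle(q[:,:2].astype('f4')))
T=((P-s['position'])@s['tcp_rot']).reshape(-1,3);f=T[(np.hypot(T[:,0],T[:,1])<.034)&(T[:,2]>-.004)&(T[:,2]<.012)]
if len(f)>20: print('flange',len(f),np.median(f,0),np.linalg.lstsq(np.c_[f[:,:2],np.ones(len(f))],f[:,2],rcond=None)[0])
p,d=bot.capture('scene');cv2.imwrite('pics/s12.png',cv2.resize(p[90:260,100:280],None,fx=3.5,fy=3.5))
P=cloud('scene',d);Q=P.reshape(-1,3);n=np.hypot(Q[:,0]-.5244,Q[:,1]+.1475)<.035
q=Q[n&(Q[:,2]<.2)&(Q[:,2]>.0)];print('scene top of dish',np.percentile(q[:,2],[1,50,95,99]))
p,d=bot.capture('top');cv2.imwrite('pics/t12.png',p)
print([(x['bbox'],x['p']) for x in bot.find_in('scene','key')[:2]],[(x['bbox'],x['p']) for x in bot.find_in('wrist','key')[:2]])
E
```

```text
21.475 [ 0.52385793 -0.14706303  0.26101002] [ 0.48830135 -0.6159432  -0.33244739] 0.24283793866280678
rim 444 0.1035672687762359 ((0.5244119763374329, -0.147468701004982), 0.03195541352033615)
flange 3644 [0.01396933 0.00039396 0.00365196] [ 0.04117356 -0.00109952  0.0027599 ]
scene top of dish [0.00069912 0.07183926 0.10309914 0.10525137]
[] [([244.3, 166.9, 263.5, 198.8], 0.85)]
```

View pics/w12.png

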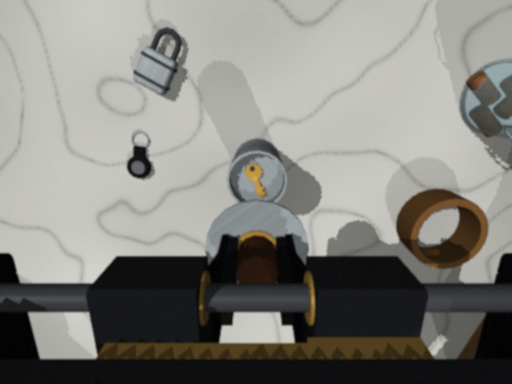

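View pics/s12.png

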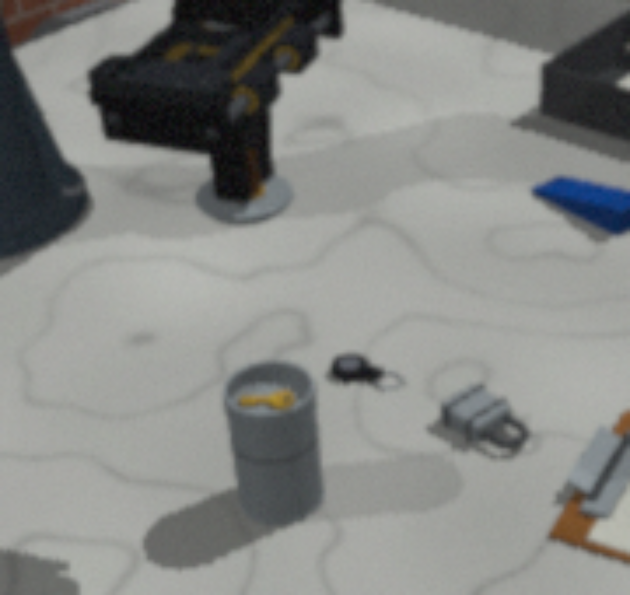

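View pics/t12.png

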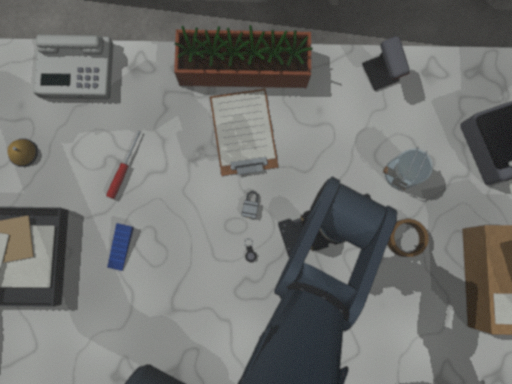

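The key lies flat in the dish at wrist pixel (255,180), the dish rim is at 0.1036 and centred on the tin, and the bystanders look unmoved. The flange plane fit had a slope, probably from stray knob or finger points, so I'll check level robustly.

```bash
python3 - <<'E'
from h import *
s=bot.read_state();p,d=bot.capture('wrist');P=cloud('wrist',d,st=s)
T=((P-s['position'])@s['tcp_rot']).reshape(-1,3);r=np.hypot(T[:,0],T[:,1])
f=T[(r<.0295)&(r>.013)&(T[:,0]>.012)&(T[:,2]>-.004)&(T[:,2]<.012)]
m=np.ones(len(f),bool)
for _ in range(15):
    A=np.c_[f[:,:2],np.ones(len(f))];c=np.linalg.lstsq(A[m],f[m,2],rcond=None)[0];e=abs(f[:,2]-A@c);m=e<.0015
print(m.sum(),c,np.degrees(np.arctan(c[:2])))
for a in np.arange(.012,.031,.003):
    q=f[(f[:,0]>a)&(f[:,0]<a+.003)];print(a,len(q),np.median(q[:,2]) if len(q) else 0)
E
```

```text
1964 [ 0.03664837 -0.00109999  0.00301557] [ 2.09885758 -0.06302501]
0.012 442 0.0035768180856309327
0.015 432 0.0035851099894036557
0.018 388 0.0036217593913096422
0.020999999999999998 360 0.0038398528113239754
0.023999999999999997 273 0.004024010037745702
0.026999999999999996 142 0.004145175130403168
0.029999999999999995 0 0
```

```bash
python3 -c "
from rig import bot
print(bot.hand_in(), bot.read_state()['time_s'])"
```

```text
the job is handed in; nothing more can be done
the job is handed in; nothing more can be done
```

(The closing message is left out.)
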